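# Click the spare fan into the cooling panel

## Task

Put the fan with the green grip into the one empty bay of the cooling panel: push it down past the bay's yellow sprung latch until it sits fully home and upright, the latch has snapped back over its rim, and let go.

Things in the scene. Friction and masses are not known exactly. Their poses are not given: they have to be found in the camera images.
- fan_green: Spare fan on the table: black square frame 60 x 60 mm, 40 high, 0.2 kg, origin at the centre of its underside, z up. On top a green upright grip 20 mm long (along x) x 14 mm thick (along y), from 40 to 74 mm height: pinch it across the 14 mm. A red-gripped twin stands near it, blue-gripped twins fill the other bays: not for use.
- bay: The empty bay of three alike (120 mm apart along y) on the steel panel. Origin: centre of its underside, z up. Floor 6 mm above it; inside x -42 to 43, y +-44 mm; walls to 43 mm height, flared out 4 mm over the top 12. Latch housing on the +x side, x 52 to 116, y +-22, 80 mm high. Seated fan: origin 6 mm above the bay's. Grip along the bay's x, either way round, keeps fingers clear of latch and neighbours.
- latch (a joint): The empty bay's yellow bolt, 26 mm wide, slides out along the bay's +x; m: 0 = sprung in, 0.032 = out. In, its tip is at bay x = 15 mm, flat underside 48 mm above the bay's origin (2 mm over a seated fan's rim), steep ramp above, 96 mm high at x = 44. A fan pushed straight down moves it out about 15 mm (5 to 15 N down); it snaps back once the rim is below it.

How it is judged:
By the outcome, as a careful person would: the job done as asked, in the order asked, and still so for the second after the job is handed in, with the robot touching nothing.
It also fails if it takes over 38 s, if anything falls off the work surface, if the arm or the gripper's body presses on something with over 40 N, if the wrist force passes 120 N, or if a joint passes its speed limit or range.

## Robot

A 7-joint arm with a two-finger parallel gripper is mounted at the origin on the work surface. World frame = base frame: x ahead of the robot, y to its left, z up, the work surface at z = 0. Lengths are in m, angles in rad, forces in N, time in s.
With the tool pointing down it reaches from about 0.4 to 0.875 m from the base axis. Payload 6.5 kg.
Tool frame: the origin (TCP) lies midway between the tips of the shut fingers; the grasp point (between the pads) lies 19 mm behind it; z points along the fingers, y is the line along which they close (so a half turn about z gives the same grasp; the last joint's range is limited). The gripper opens to 85 mm and grips with 20 to 120 N. Pads are 22 mm wide; open, the fingers measure 114 mm over their backs; the gripper's body (76 mm by 85 mm) begins 54 mm behind the grasp point. The pads swing forward as they close: fully open they stand 13 mm farther back than shut.
Start: joints at [1.257, 0.536, -0.004, 1.538, 0.003, 1.067, -0.071], TCP at [0.159, -0.63, 0.231] pointing down, gripper open.
Joint ranges: [-2.7, 2.7], [-0.37, 2.16], [-1.27, 1.26], [0.24, 2.4], [-1.31, 4.45], [0.19, 1.91], [-2.76, 2.76]. Speed limits (rad/s): [2.39, 2.39, 3.14, 3.14, 3.14, 3.14, 3.14].

## Interface

Orientations are given as a unit quaternion [w, x, y, z].
In Python, from station import sense, read_camera, sign_off gives the robot as it stands.
- The arm moves only by the tool step_arm, never from a script. Its argument "moves" is a list of rows, each a list of 3 entries, a list of its own where there are three numbers: the shift along the tool's x, y, z in cm, then the turn about the tool's z in degrees, then the opening, from 0 (shut) to 1 (fully open). In form: [[[dx, dy, dz], twist, fingers], ...]. A call has 1 to 12 rows; each row shifts and turns the commanded pose from where the row before left it, along the tool's axes as they then stand; what a row does not reach is not made up. A row lasts 1/8 s, in which the tool goes at most 62.5 mm and 10.7 degrees, less where a joint would pass 70% of its speed; a pose out of reach is approached as far as the arm can. A call is refused whole if a number of a shift passes 6.25 or a number of a turn 10.7, either way. A call with a gripper value outside its range is refused whole. The fingers move at their own pace and stop on an object; the grip force is fixed at half the most. Time passes only in rows, so rows that do not move let the fingers close. It gives the time, the measured TCP pose, the force, the opening and the grip force at its end, in the units of the state.
- sense(): the state, without advancing time (a new reading comes with each control period).
- read_camera(name): name is "side" or "top"; returns a dict with "image" (400x640x3 uint8, blue, green, red), "fovy" (degrees; the focal length in pixels is half the picture's height over the tangent of half this angle, whatever the lens; pixels are square), "cx", "cy" (the principal point, pixels), "cam_to_world" (4x4, takes a point from camera to world coordinates). Camera axes: x right, y up, looking along -z (the intrinsics and any distortion apply to the point x, -y, -z); pixel columns grow to the right and rows downward; lengths in m; the calibration is good to about 2 mm. A picture is of the moment at which its call begins. There is no depth.
- sign_off(): hands the job in; it is judged then, once.
The state is a dict: "time_s": time; "q": joint angles; "dq": joint speeds; "tau": joint torques, N m; "ee_pos": TCP position; "orientation": TCP orientation; "force": force on the tool from outside, world axes, zero at the start; "moment": the same for the moment, N m; "width": finger opening in m; "finger_force": force on a finger pad.
Only numpy, scipy, OpenCV 4.12 (cv2) and the standard library are available. Lean on these libraries where they do the work, as an engineer would, in place of code of your own. Each camera call takes 0.05 s, during which the arm holds its last target. There are 200 camera calls.

## Working session

There is one attempt and no reset: what is moved stays moved. The work goes in short steps, Python scripts to look and compute and a tool call to move; the robot and the scene stay as the last step left them, time stands still between calls to the robot, and variables do not carry over. Pictures are saved under pics/ and viewed, at most 10 in all, crops included, and the job is handed in when it is done.

Besides the shell and the picture viewer there is one more tool, called after "Emit:" as name(argument=value, ...), one argument or row to a line, values as JSON. step_arm: Moves the arm, as the interface text tells. Its arguments: {"type":"object","properties":{"moves":{"type":"array"}},"required":["moves"]}

```bash
ls; mkdir -p pics
python3 - <<'E'
from station import *
import cv2,pickle
d={}
for n in("side","top"):
    c=read_camera(n); d[n]=c; cv2.imwrite(f"pics/{n}0.png",c["image"]); print(n,{k:v for k,v in c.items() if k!="image"})
pickle.dump(d,open("c0.pkl","wb"))
s=sense(); print(s)
E
```

```text
pics
side {'fovy': 46.319944411442236, 'cx': 322.3674932935473, 'cy': 204.161591725085, 'cam_to_world': array([[-0.81772434,  0.43310336, -0.37914163,  0.11412928],
       [-0.57560576, -0.61273764,  0.54150771,  0.57189922],
       [ 0.00221447,  0.66104014,  0.75034727,  0.89579762],
       [ 0.        ,  0.        ,  0.        ,  1.        ]])}
top {'fovy': 55.31301987517386, 'cx': 319.48997475035884, 'cy': 204.82923209539388, 'cam_to_world': array([[-0.00355887,  0.98389855, -0.17869238,  0.40396778],
       [-0.99904791,  0.00427157,  0.04341693, -0.04124225],
       [ 0.04348115,  0.17867677,  0.98294659,  0.87184818],
       [ 0.        ,  0.        ,  0.        ,  1.        ]])}
{'time_s': 0.1, 'q': array([ 1.25682267,  0.53714782, -0.00445299,  1.5387624 ,  0.00259027,
        1.06731071, -0.07118616]), 'dq': array([ 0.00082626, -0.00352488, -0.00011744, -0.00255205, -0.00028441,
       -0.00081418,  0.00234782]), 'tau': array([ 2.39693312e-03, -5.84577763e+01,  1.05184402e+00, -2.59781241e+01,
        1.26672830e-02,  4.59988281e-03, -3.89670879e-05]), 'ee_pos': array([ 0.15926644, -0.62959321,  0.23046801]), 'orientation': array([-7.96980336e-04,  9.92329752e-01,  1.23616360e-01, -1.51531771e-04]), 'force': array([ 0.38431635,  0.62364295, -0.43581601]), 'moment': array([-0.02754051,  0.00657472, -0.00224671]), 'finger_force': 0.0, 'width': 0.08544878780155367}
```

View pics/side0.png

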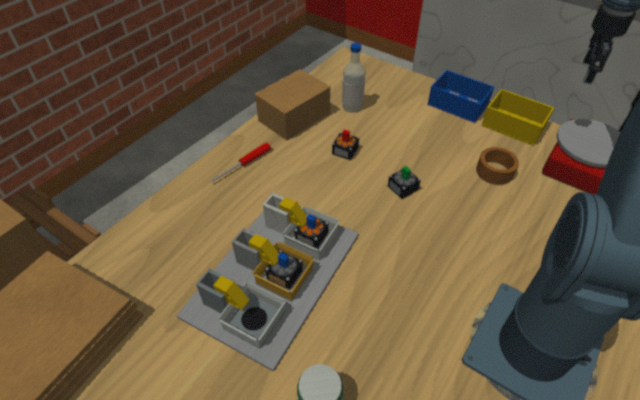

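View pics/top0.png

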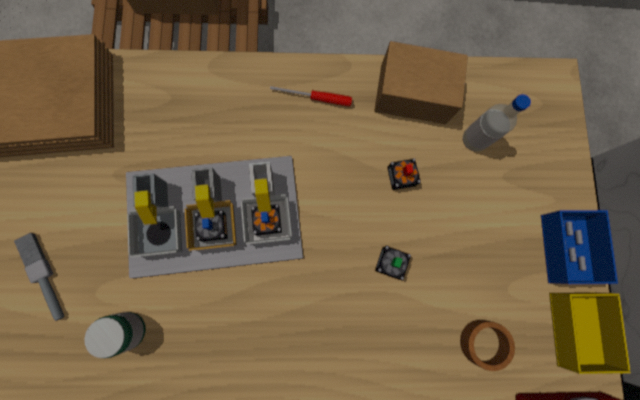

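The side view shows the green fan at (404,182) and the empty bay at (252,315). In the top view the fan is at (394,263) and the empty bay, the leftmost one, is at (155,232). I'll make enlarged crops next.

```bash
cat > h.py <<'E'
import numpy as np,cv2
def ray(c,u,v):
    f=200/np.tan(np.radians(c["fovy"]/2)); M=c["cam_to_world"]
    d=M[:3,:3]@np.array([(u-c["cx"])/f,-(v-c["cy"])/f,-1]); return M[:3,3],d/np.linalg.norm(d)
def onz(c,u,v,z):
    o,d=ray(c,u,v); return o+d*(z-o[2])/d[2]
def tri(a,p,b,q):
    o1,d1=ray(a,*p);o2,d2=ray(b,*q)
    t=np.linalg.lstsq(np.c_[d1,-d2],o2-o1,rcond=None)[0]
    x,y=o1+d1*t[0],o2+d2*t[1]; return (x+y)/2,np.linalg.norm(x-y)
def proj(c,P):
    f=200/np.tan(np.radians(c["fovy"]/2)); M=c["cam_to_world"]
    p=M[:3,:3].T@(np.array(P)-M[:3,3]); return c["cx"]+f*p[0]/-p[2],c["cy"]-f*p[1]/-p[2]
E
python3 - <<'E'
import pickle,cv2,numpy as np
from h import *
d=pickle.load(open("c0.pkl","rb"))
t,s=d["top"],d["side"]
def crop(i,x,y,w,h,W,H):return cv2.resize(i[y:y+h,x:x+w],(W,H),interpolation=cv2.INTER_CUBIC)
T,S=t["image"],s["image"]
a=np.vstack([np.hstack([crop(T,374,243,50,38,400,304)[:300],crop(T,120,165,70,52*70//70+53-0,400,600)[:0] if 0 else crop(S,384,162,50,38,400,304)[:300]]),
 np.hstack([crop(T,115,165,80,60*1,400,300) if 0 else crop(T,110,165,120,90,400,300),crop(S,185,260,120,90,400,300)])])
cv2.imwrite("pics/m.png",a)
res={}
for n,c in d.items():
    hsv=cv2.cvtColor(c["image"],cv2.COLOR_BGR2HSV)
    g=cv2.inRange(hsv,(45,100,50),(80,255,255)); 
    k,l,st,ce=cv2.connectedComponentsWithStats(g)
    for i in range(1,k):
        if st[i,4]>8: print(n,"green",st[i],ce[i])
    x0,y0=(374,243) if n=="top" else (384,162)
    b=cv2.inRange(hsv[y0:y0+40,x0:x0+44],(0,0,0),(180,255,70))
    cs=max(cv2.findContours(b,0,2)[0],key=cv2.contourArea)
    print(n,"dark",cv2.minAreaRect(cs+np.array([x0,y0])))
E
```

```text
side green [401 166   9  14  94] [405.29787234 172.65957447]
side dark ((404.00006103515625, 183.00001525878906), (28.284271240234375, 25.455841064453125), 45.0)
top green [391 257  11  11  86] [396.84883721 261.96511628]
top dark ((392.95001220703125, 262.6500244140625), (30.04163360595703, 27.195587158203125), 18.434947967529297)
```

View pics/m.png

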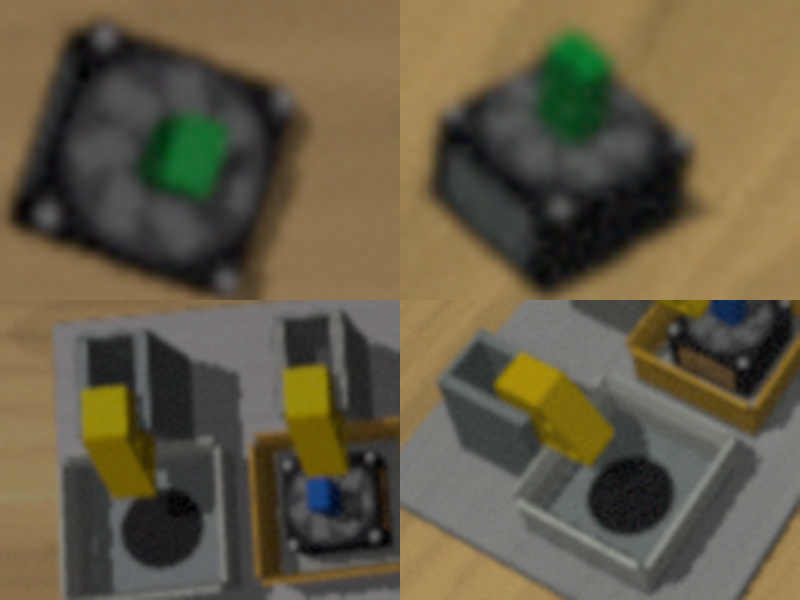

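The crops show the fan's four screws clearly, and the grip's long axis runs roughly along world x with a tilt. The bay needs a bigger crop.

Run:
```python
import pickle,cv2,numpy as np
from h import *
d=pickle.load(open("c0.pkl","rb"))
t,s=d["top"],d["side"]
T,S=t["image"],s["image"]
a=np.hstack([cv2.resize(T[170:270,122:188],(396,600),interpolation=2),cv2.resize(S[265:350,195:295][:, :],(400,340),interpolation=2) if 0 else cv2.resize(S[255:355,220:287],(402,600),interpolation=2)])
cv2.imwrite("pics/bay.png",a)
scr=[(104,38),(285,100),(228,278),(47,213)]
P=np.array([onz(t,374+x/8-.44,243+y/8-.44,.04)[:2] for x,y in scr])
print("top screws",P.round(4).tolist(),P.mean(0),[np.degrees(np.arctan2(*(P[(i+1)%4]-P[i])[::-1])) for i in range(4)],np.linalg.norm(P-np.roll(P,1,0),axis=1))
for (x,y),(u,v) in zip([scr[0],scr[3],scr[1]],[(682,145),(560,207),(455,112)]):
    pass
Q=np.array([onz(s,384+(x-400)/8-.44,162+y/8-.44,.04)[:2] for x,y in [(682,145),(560,207),(455,112)]])
print("side screws",Q.round(4).tolist())
hsv=cv2.cvtColor(T,cv2.COLOR_BGR2HSV)
print("bright",cv2.minAreaRect(np.argwhere(cv2.inRange(hsv,(45,100,105),(80,255,255)))[:,::-1].astype(np.float32)))
print(tri(t,(374+203/8,243+153/8),s,(384+175/8,162+50/8)))
```

```text
top screws [[0.4613, -0.2247], [0.4443, -0.274], [0.3966, -0.2562], [0.4141, -0.2075]] [ 0.42906894 -0.24059492] [np.float64(-108.93047314425803), np.float64(159.57050950687312), np.float64(70.28147748595204), np.float64(-20.057662606161514)] [0.05024212 0.05215253 0.05096245 0.05181262]
side screws [[0.3931, -0.2564], [0.4118, -0.2098], [0.4598, -0.2275]]
bright ((398.0, 262.0), (6.0, 4.0), 90.0)
(array([ 0.42826871, -0.24382959,  0.07092896]), np.float64(0.0002218898924681073))
```

View pics/bay.png

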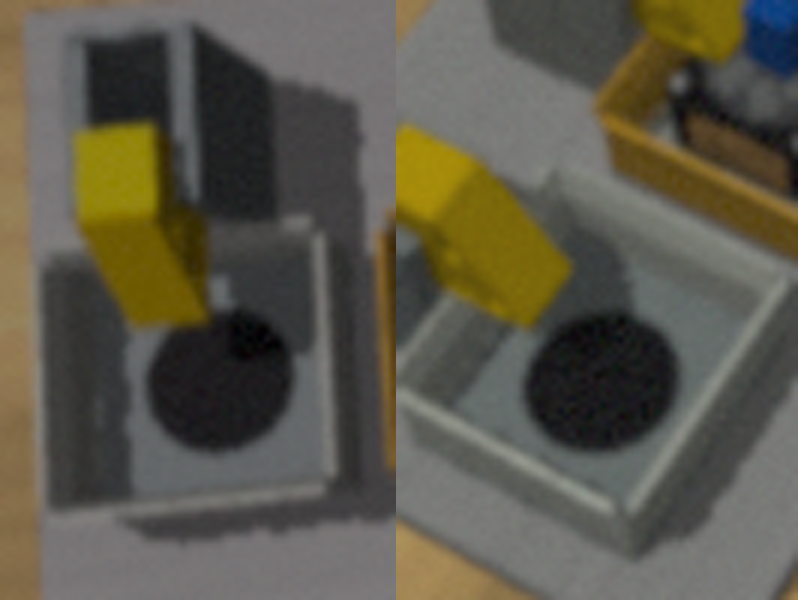

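Run:
```python
import pickle,cv2,numpy as np
from h import *
d=pickle.load(open("c0.pkl","rb"));t,s=d["top"],d["side"]
tp=lambda x,y:(122+x/6-.42,170+y/6-.42)
sp=lambda x,y:(220+(x-396)/6-.42,255+y/6-.42)
for n,a,b in [("+x-y",(318,222),(555,175)),("-x-y",(330,482),(785,278)),("-x+y",(50,512),(625,515)),("+x+y",(42,262),(400,390)),("disc",(220,380),(602,381)),
  ("tipR",(208,315),(572,265)),("tipL",(137,325),(528,325))]:
    p,e=tri(t,tp(*a),s,sp(*b)); print(n,p.round(4),round(e,4),onz(t,*tp(*a),.053)[:2].round(4),onz(s,*sp(*b),.053)[:2].round(4))
# blue grips
for n,c in d.items():
    h=cv2.cvtColor(c["image"],cv2.COLOR_BGR2HSV);k,l,st,ce=cv2.connectedComponentsWithStats(cv2.inRange(h,(100,120,60),(130,255,255)))
    print(n,[(ce[i].round(1).tolist(),st[i,4]) for i in range(1,k) if 20<st[i,4]<200])
```

```text
+x-y [0.5472 0.2349 0.0472] 0.0032 [0.5477 0.2337] [0.5426 0.2367]
-x-y [0.4537 0.2229 0.0531] 0.0032 [0.4552 0.2237] [0.4522 0.2224]
-x+y [0.4434 0.3188 0.0515] 0.0035 [0.4449 0.319 ] [0.4411 0.3187]
+x+y [0.5315 0.3284 0.0528] 0.0031 [0.5329 0.3291] [0.5298 0.328 ]
disc [0.4935 0.2762 0.0192] 0.0024 [0.491  0.2642] [0.4777 0.2873]
tipR [0.5109 0.2648 0.0641] 0.0036 [0.5141 0.27  ] [0.5144 0.2602]
tipL [0.508  0.2896 0.063 ] 0.0026 [0.5104 0.2944] [0.5114 0.2859]
side [([355.4, 46.8], np.int32(73)), ([310.7, 220.7], np.int32(91)), ([283.0, 259.4], np.int32(120))]
top [([522.1, 101.5], np.int32(164)), ([264.5, 216.9], np.int32(57)), ([545.6, 248.2], np.int32(119)), ([205.2, 223.3], np.int32(66))]
```

Emit:
step_arm(
  moves=[
    [[0,0,0],8.5,1],
    [[0,0,0],8.5,1],
    [[0,0,0],8.5,1],
    [[0,0,0],8.5,1],
    [[1.5,-5.7,0.9],0,1],
    [[1.5,-5.7,0.9],0,1],
    [[1.5,-5.7,0.9],0,1],
    [[1.5,-5.7,0.9],0,1],
    [[1.5,-5.7,0.9],0,1],
    [[1.5,-5.7,0.9],0,1],
    [[1.5,-5.7,0.8],0,1],
    [[1.5,-5.7,0.8],0,1],
  ],
)

```text
time_s: 1.6
ee_pos: [0.4275, -0.2401, 0.161]
orientation: [0.0, 0.985, -0.172, 0.0]
force: [0.9, -1.0, -0.3]
width: 0.0854
finger_force: 0.0
```

```bash
cat >> h.py <<'E'
def need(s,x,y,z,yaw):
    from scipy.spatial.transform import Rotation as R
    w,a,b,c=s["orientation"]; M=R.from_quat([a,b,c,w]).as_matrix()
    cur=np.degrees(np.arctan2(M[1,0],M[0,0])); 
    print("pos",s["ee_pos"].round(4),"yaw",cur.round(2),"tilt",M[:2,2].round(4),"t",s["time_s"],"F",s["force"].round(1),"w",s["width"].round(4))
    print("shift cm",(M.T@(np.array([x,y,z])-s["ee_pos"])*100).round(2),"twist",round(cur-yaw,2))
E
python3 -c "
from h import *;from station import *
s=sense();need(s,.428,-.2415,.044,-19.8)
import cv2,pickle
d={n:read_camera(n) for n in('top','side')};pickle.dump(d,open('c1.pkl','wb'))
cv2.imwrite('pics/a1.png',np.hstack([cv2.resize(d[n]['image'][y:y+120,x:x+80],(400,600)) for n,x,y in(('top',350,200),('side',364,95))]))"
```

```text
Traceback (most recent call last):
  File "h.py", line 18, in need
    print("pos",s["ee_pos"].round(4),"yaw",cur.round(2),"tilt",M[:2,2].round(4),"t",s["time_s"],"F",s["force"].round(1),"w",s["width"].round(4))
                                                                                                                            ^^^^^^^^^^^^^^^^
AttributeError: 'float' object has no attribute 'round'
```

Emit:
step_arm(
  moves=[
    [[0.1,0.1,2],0,1],
    [[0,0,2],0,1],
    [[0,0,2],0,1],
    [[0,0,2],0,1],
    [[0,0,2],0,1],
    [[0,0,1.0],0,1],
    [[0,0,0.7],0,1],
    [[0,0,0],0,1],
  ],
)

```text
time_s: 2.6
ee_pos: [0.4273, -0.243, 0.0442]
orientation: [-0.0, 0.985, -0.172, -0.0]
force: [-0.5, -0.4, -0.2]
width: 0.0855
finger_force: 0.0
```

```bash
sed -i 's/s\["width"\].round(4)/s["width"],s["finger_force"]/' h.py
python3 -c "
from h import *;from station import *
s=sense();need(s,.428,-.2415,.044,-19.8)
import cv2,pickle
d={n:read_camera(n) for n in('top','side')};pickle.dump(d,open('c1.pkl','wb'))
cv2.imwrite('pics/a1.png',np.hstack([cv2.resize(d[n]['image'][y:y+120,x:x+80],(400,600)) for n,x,y in(('top',350,200),('side',364,95))]))"
```

```text
pos [ 0.4273 -0.243   0.0442] yaw -19.8 tilt [-0.0003  0.0001] t 2.6 F [-0.5 -0.4 -0.2] w 0.08551998408542782 0.0
shift cm [ 0.01 -0.17  0.02] twist -0.0
```

View pics/a1.png

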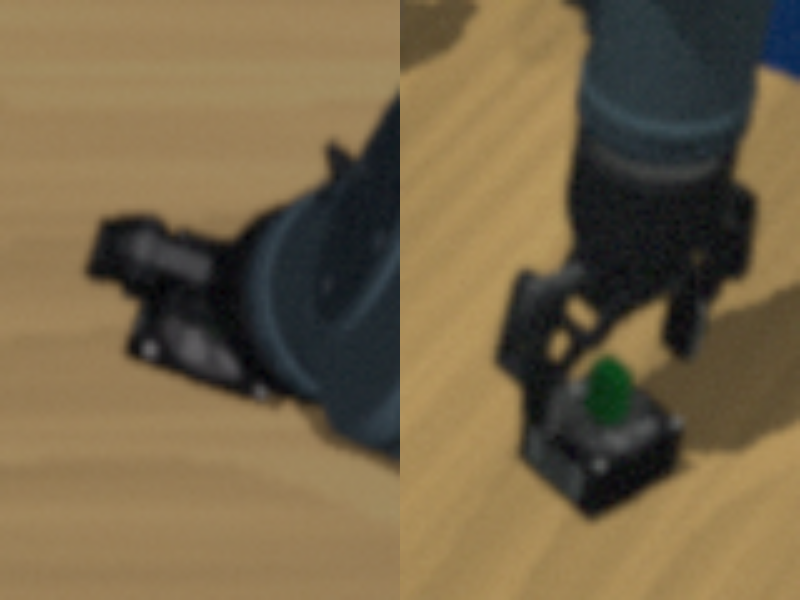

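The fingers straddle the green grip, seen at about (610,390) in the side half of the picture. I'll close and lift.

Emit:
step_arm(
  moves=[
    [[0,-0.1,0],0,0.5],
    [[0,0,0],0,0.3],
    [[0,0,0],0,0],
    [[0,0,0],0,0],
    [[0,0,0],0,0],
    [[0,0,0],0,0],
    [[0,0,0],0,0],
    [[0,0,0],0,0],
  ],
)

```text
time_s: 3.7
ee_pos: [0.4279, -0.2421, 0.0445]
orientation: [0.0, 0.985, -0.172, 0.0]
force: [0.2, 0.7, 5.5]
width: 0.013
finger_force: 59.4
```

Emit:
step_arm(
  moves=[
    [[0,0,-1],0,0],
    [[0,0,-2],0,0],
    [[0,0,-3],0,0],
    [[0,0,-3],0,0],
    [[0,0,-3],0,0],
    [[0,0,-2],0,0],
    [[0,0,0],0,0],
  ],
)

```text
time_s: 4.58
ee_pos: [0.4283, -0.2425, 0.1855]
orientation: [0.0, 0.985, -0.172, 0.001]
force: [0.0, 0.8, -2.4]
width: 0.013
finger_force: 58.7
```

```bash
python3 -c "
from h import *;from station import *
s=sense();need(s,.494,.276,.2,6.7)
import cv2,pickle
d={n:read_camera(n) for n in('top','side')};pickle.dump(d,open('c2.pkl','wb'))
cv2.imwrite('pics/a2.png',np.hstack([cv2.resize(d[n]['image'][y:y+120,x:x+80],(400,600)) for n,x,y in(('top',350,200),('side',364,80))]))"
```

```text
pos [ 0.4283 -0.2425  0.1855] yaw -19.81 tilt [ 0.0025 -0.0012] t 4.575 F [ 0.   0.8 -2.4] w 0.01301583223573081 58.70773136615753
shift cm [-11.39 -51.01  -1.49] twist -26.51
```

View pics/a2.png

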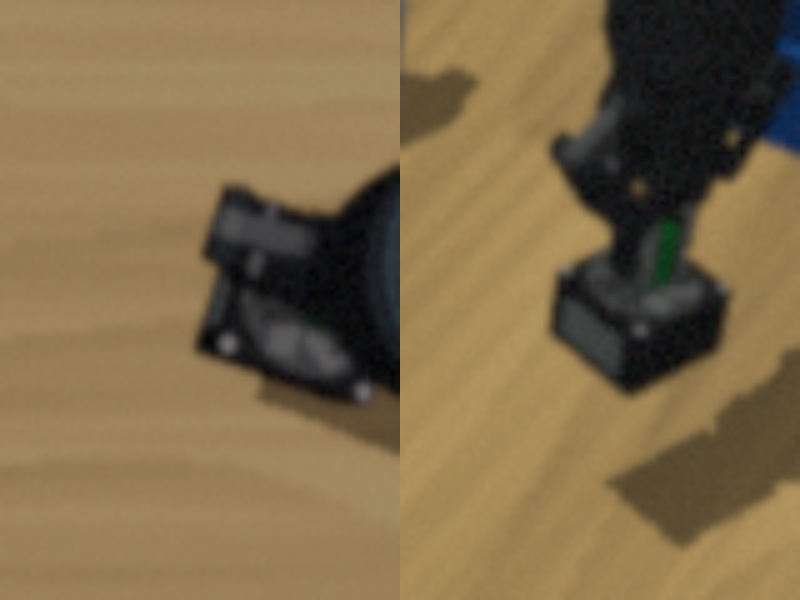

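Held upright. I'll twist to the bay's yaw and travel most of the way.

Emit:
step_arm(
  moves=[
    [[0,0,0],-8.8,0],
    [[0,0,0],-8.8,0],
    [[0,0,0],-8.9,0],
    [[0.7,-2.7,0],0,0],
    [[1.3,-5.3,0],0,0],
    [[1.4,-5.6,0],0,0],
    [[1.4,-5.6,0],0,0],
    [[1.4,-5.6,0],0,0],
    [[1.4,-5.6,0],0,0],
    [[1.4,-5.6,0],0,0],
    [[1.3,-5.3,0],0,0],
    [[0.7,-2.7,0],0,0],
  ],
)

```text
time_s: 6.18
ee_pos: [0.4844, 0.2112, 0.1829]
orientation: [-0.0, 0.998, 0.06, -0.001]
force: [-0.0, -0.3, -3.0]
width: 0.0131
finger_force: 59.0
```

```bash
python3 -c "
from h import *;from station import *
import pickle
c=pickle.load(open('c2.pkl','rb'));z=.181
sp=lambda x,y:onz(c['side'],364+(x-400)/5-.4,80+y/5-.4,z)[:2]
tp=lambda x,y:onz(c['top'],350+x/5-.4,200+y/5-.4,z)[:2]
print('side ctr',(sp(563,277)+sp(725,288))/2,sp(640,330)); a,b=tp(228,343),tp(362,392); print('top',a,b,a-b)
s=sense();need(s,.494,.276,.185,6.7)
import cv2,pickle
d={n:read_camera(n) for n in('top','side')};pickle.dump(d,open('c3.pkl','wb'))
cv2.imwrite('pics/a3.png',np.hstack([cv2.resize(d[n]['image'][y:y+150,x:x+100],(400,600)) for n,x,y in(('top',115,160),('side',205,200))]))"
```

```text
side ctr [ 0.42554292 -0.23893   ] [ 0.41126848 -0.20824565]
top [ 0.41402416 -0.20797939] [ 0.39647893 -0.25600046] [0.01754523 0.04802107]
pos [0.4844 0.2112 0.1829] yaw 6.92 tilt [-0.0023  0.0008] t 6.175 F [-0.  -0.3 -3. ] w 0.013111235612788642 58.96387338638306
shift cm [ 1.73 -6.32 -0.21] twist 0.22
```

View pics/a3.png

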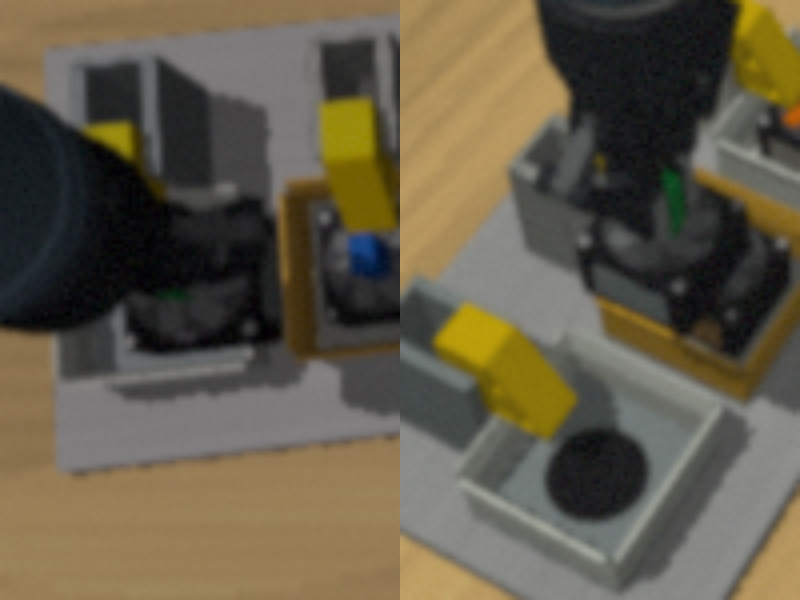

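The fan sits centred on the TCP, upright and over the neighbouring bay's edge. The empty bay is at about (590,460) in the side half. I'll move over it.

Emit:
step_arm(
  moves=[
    [[0.6,-2.1,0],0.2,0],
    [[0.6,-2.1,0],0,0],
    [[0.5,-2.1,0],0,0],
    [[0,0,0],0,0],
    [[0,0,0],0,0],
  ],
)

```text
time_s: 6.9
ee_pos: [0.4952, 0.2715, 0.1839]
orientation: [0.001, 0.998, 0.057, -0.0]
force: [0.3, 0.1, -2.4]
width: 0.0133
finger_force: 59.1
```

```bash
python3 -c "
from h import *;from station import *
s=sense();need(s,.494,.276,.06,6.7)
import cv2,pickle
d={n:read_camera(n) for n in('top','side')};pickle.dump(d,open('c4.pkl','wb'))
cv2.imwrite('pics/a4.png',np.hstack([cv2.resize(d[n]['image'][y:y+150,x:x+100],(400,600)) for n,x,y in(('top',105,160),('side',195,215))]))"
```

```text
pos [0.4952 0.2715 0.1839] yaw 6.48 tilt [-0.0006 -0.0011] t 6.9 F [ 0.3  0.1 -2.4] w 0.013341464087313844 59.137845039367676
shift cm [-0.06 -0.47 12.39] twist -0.22
```

View pics/a4.png

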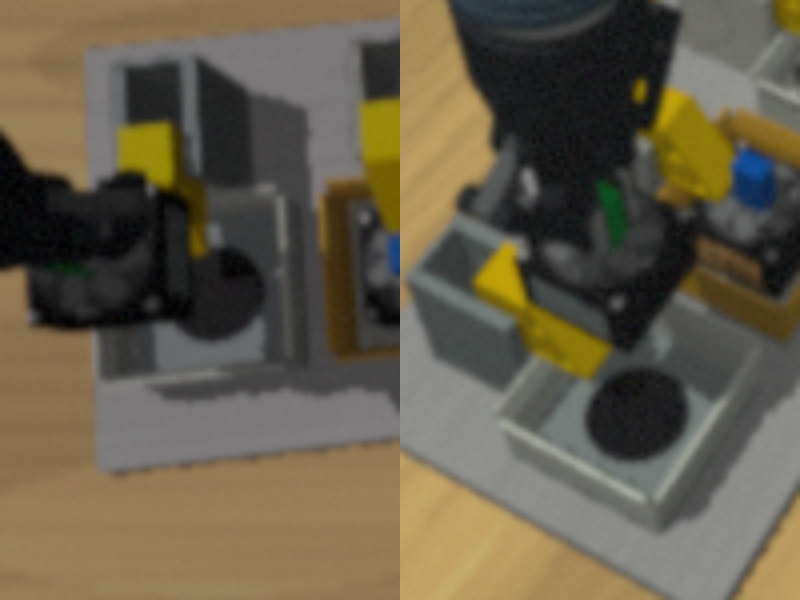

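The fan is in place over the bay, high as intended. I'll correct 4.5 mm and descend.

Emit:
step_arm(
  moves=[
    [[-0.1,-0.45,0.5],-0.2,0],
    [[0,0,1.5],0,0],
    [[0,0,1.5],0,0],
    [[0,0,1],0,0],
    [[0,0,0],0,0],
    [[0,0,0],0,0],
  ],
)

```text
time_s: 7.75
ee_pos: [0.4941, 0.2768, 0.1395]
orientation: [-0.0, 0.998, 0.058, 0.0]
force: [0.4, 0.8, -2.7]
width: 0.0131
finger_force: 59.2
```

```bash
python3 -c "
from h import *;from station import *
s=sense();need(s,.494,.276,.06,6.7)
import cv2,pickle
d={n:read_camera(n) for n in('top','side')};pickle.dump(d,open('c4.pkl','wb'))
cv2.imwrite('pics/a5.png',np.hstack([cv2.resize(d[n]['image'][y:y+150,x:x+100],(400,600)) for n,x,y in(('top',105,160),('side',195,215))]))"
```

```text
pos [0.4941 0.2768 0.1395] yaw 6.7 tilt [0.0004 0.0003] t 7.75 F [ 0.4  0.8 -2.7] w 0.013093546760008413 59.18822407722473
shift cm [-0.02  0.08  7.95] twist -0.0
```

View pics/a5.png

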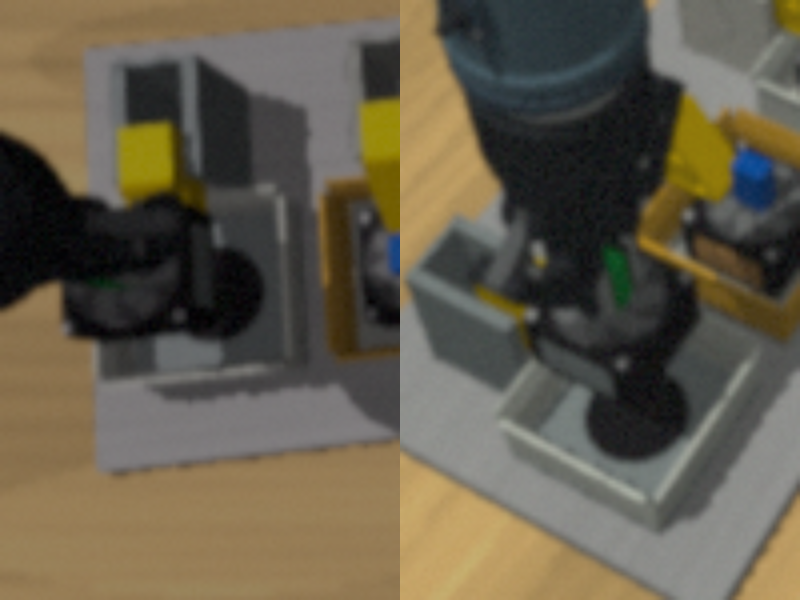

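The fan is lined up above the bay. Now the slow straight push.

Emit:
step_arm(
  moves=[
    [[0,0,0.6],0,0],
    [[0,0,0.6],0,0],
    [[0,0,0.6],0,0],
    [[0,0,0.6],0,0],
    [[0,0,0.6],0,0],
    [[0,0,0.6],0,0],
  ],
)

```text
time_s: 8.6
ee_pos: [0.4931, 0.2765, 0.1025]
orientation: [0.0, 0.998, 0.058, -0.001]
force: [-5.2, -0.7, -1.2]
width: 0.0129
finger_force: 59.5
```

Emit:
step_arm(
  moves=[
    [[0,0,0.6],0,0],
    [[0,0,0.6],0,0],
    [[0,0,0.6],0,0],
    [[0,0,0.6],0,0],
    [[0,0,0.5],0,0],
  ],
)

```text
time_s: 9.22
ee_pos: [0.4938, 0.2766, 0.0739]
orientation: [0.0, 0.998, 0.058, -0.0]
force: [-4.5, -0.5, -0.6]
width: 0.0133
finger_force: 59.5
```

```bash
python3 -c "
from h import *;from station import *
s=sense();need(s,.494,.276,.06,6.7);print(s['moment'])"
```

```text
pos [0.4938 0.2766 0.0739] yaw 6.7 tilt [-0.0001 -0.0001] t 9.225 F [-4.5 -0.5 -0.6] w 0.013259058887227526 59.53008592128754
shift cm [0.01 0.06 1.39] twist -0.0
[-0.10072814  0.8577303  -0.05417789]
```

Emit:
step_arm(
  moves=[
    [[0,0,0.4],0,0],
    [[0,0,0.3],0,0],
    [[0,0,0.3],0,0],
    [[0,0,0],0,0],
  ],
)

```text
time_s: 9.72
ee_pos: [0.4951, 0.2768, 0.0644]
orientation: [-0.0, 0.998, 0.058, 0.001]
force: [0.1, -0.2, -2.5]
width: 0.0131
finger_force: 59.7
```

Emit:
step_arm(
  moves=[
    [[0,0,0.2],0,0],
    [[0,0,0.2],0,0],
    [[0,0,0],0,0],
  ],
)

```text
time_s: 10.1
ee_pos: [0.4952, 0.277, 0.0625]
orientation: [-0.0, 0.998, 0.058, 0.001]
force: [-4.5, -3.4, 15.8]
width: 0.0133
finger_force: 62.5
```

Emit:
step_arm(
  moves=[
    [[0,0,0.1],0,0],
    [[0,0,0],0,0],
  ],
)

```text
time_s: 10.35
ee_pos: [0.4952, 0.277, 0.0624]
orientation: [-0.0, 0.998, 0.058, 0.001]
force: [-7.3, -5.3, 27.1]
width: 0.0132
finger_force: 64.1
```

```bash
python3 -c "
from h import *;from station import *
s=sense();need(s,.494,.276,.06,6.7);print(s['moment'])"
```

```text
pos [0.4952 0.277  0.0624] yaw 6.67 tilt [0.0028 0.0002] t 10.35 F [-7.3 -5.3 27.1] w 0.013151200014319816 64.09995675086975
shift cm [-0.14  0.08  0.24] twist -0.03
[-1.180038    1.62038498 -0.0390019 ]
```

Emit:
step_arm(
  moves=[
    [[0,0,-0.2],0,0],
    [[0,0,0],0,0.3],
    [[0,0,0],0,0.6],
    [[0,0,0],0,0.6],
    [[0,0,0],0,0.6],
    [[0,0,0],0,0.6],
  ],
)

```text
time_s: 11.1
ee_pos: [0.4938, 0.2766, 0.0612]
orientation: [0.0, 0.998, 0.058, -0.0]
force: [0.7, 0.4, -0.2]
width: 0.0515
finger_force: 0.0
```

Emit:
step_arm(
  moves=[
    [[0,0,-1],0,0.6],
    [[0,0,-2],0,0.6],
    [[0,0,-3],0,0.6],
    [[0,0,-4],0,0.6],
    [[0,0,-4],0,0.6],
    [[0,4,0],0,0.6],
    [[0,6,0],0,0.6],
    [[0,6,0],0,0.6],
    [[0,6,0],0,0.6],
    [[0,4,0],0,0.6],
    [[0,0,0],0,0.6],
    [[0,0,0],0,0.6],
  ],
)

```text
time_s: 12.6
ee_pos: [0.5242, 0.0194, 0.2018]
orientation: [-0.0, 0.998, 0.059, 0.0]
force: [-0.4, 1.2, -0.8]
width: 0.0511
finger_force: 0.0
```

```bash
python3 -c "
from h import *;from station import *
s=sense();need(s,.494,.276,.06,6.7)
import cv2,pickle
d={n:read_camera(n) for n in('top','side')};pickle.dump(d,open('c5.pkl','wb'))
cv2.imwrite('pics/a6.png',np.hstack([cv2.resize(d[n]['image'][y:y+120,x:x+80],(400,600)) for n,x,y in(('top',120,160),('side',210,250))]))"
```

```text
pos [0.5242 0.0194 0.2018] yaw 6.74 tilt [0.0005 0.0008] t 12.6 F [-0.4  1.2 -0.8] w 0.05112699950694698 0.0
shift cm [  0.   -25.83  14.2 ] twist 0.04
```

View pics/a6.png

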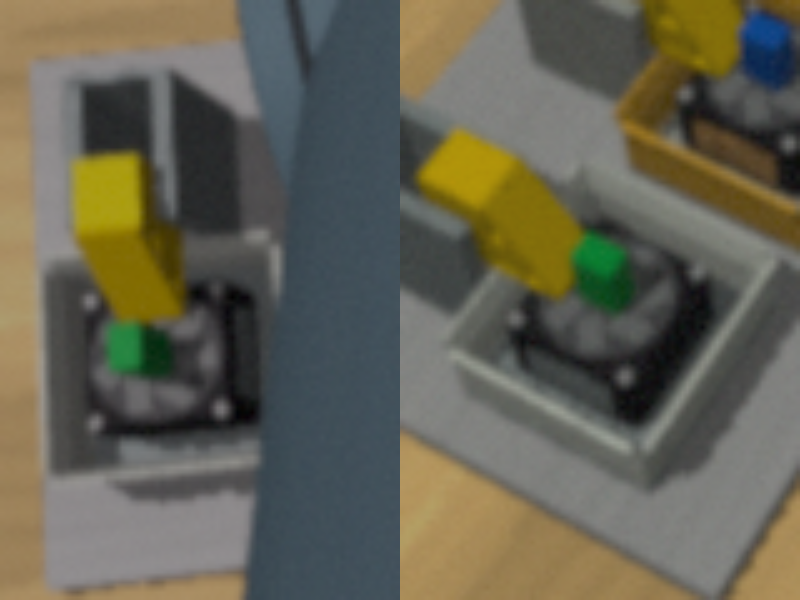

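The fan sits level inside the bay with the latch over its rim. I'll check numerically that the latch is back and the fan is level.

```bash
python3 -c "
from h import *;import pickle
a,b=[pickle.load(open(f,'rb')) for f in('c0.pkl','c5.pkl')]
for n,(x,y,w,h) in dict(top=(125,170,37,60),side=(205,270,45,45)).items():
  for c in(a,b):
    m=cv2.inRange(cv2.cvtColor(c[n]['image'][y:y+h,x:x+w],cv2.COLOR_BGR2HSV),(22,150,50),(35,255,255)); print(n,cv2.boundingRect(m),cv2.countNonZero(m))
T=lambda x,y:(120+x/5-.4,160+y/5-.4);S=lambda x,y:(210+(x-400)/5-.4,250+y/5-.4)
for p,q in(((90,300),(518,320)),((222,408),(697,270)),((95,422),(625,375))):print(tri(b['top'],T(*p),b['side'],S(*q)))
"
```

```text
top (10, 20, 22, 35) 550
top (10, 20, 22, 35) 553
side (8, 6, 36, 33) 603
side (8, 6, 34, 34) 577
(array([0.51687139, 0.30590001, 0.05867958]), np.float64(0.003519667254992961))
(array([0.47197522, 0.24810726, 0.05971325]), np.float64(0.0020402661544728063))
(array([0.46595556, 0.29967819, 0.05952183]), np.float64(0.002497012203037289))
```

The latch is where it was at the start, and three of the fan's screws are level at about 59 mm, so it is seated. Handing in.

```bash
python3 -c "
from station import *
print(sign_off())"
```

```text
the job is handed in; nothing more can be done
None
```

The green fan is fully home and level in the empty bay, the latch has snapped back over its rim, the gripper has let go and moved clear, and the job is handed in at about 13 s (no verdict returned).

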